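# Put returned brass fittings back into their stock bins

### The job

Four loose brass pipe fittings lie on the trade counter: a small elbow, a large elbow, a tee and a hexagon reducing bush. Put each back into the blue bin that already holds its own kind and size, setting it down gently (not dropped) the same way up as it lies now, flat on the bare floor of the bin in front of the stock. Leave the ball valve with the red handle and the green plastic socket lying where they are; the white roll of tape does not matter.

Things in the scene. Friction and masses are not known exactly. Their poses are not given: they have to be found in the camera images.
- small_elbow: small brass 90 degree pipe elbow lying flat, 27 mm high; two round legs with collars of 27 diameter. Square outline 43.5 x 43.5, origin under its centre, on the underside; z up. The legs' axes meet at (-8.25, -8.25) and run to +x and +y, ending in flat open faces at +21.75; the backs lie at -21.75. About 90 g (x 0.7 to 1.4)
- large_elbow: large brass 90 degree pipe elbow lying flat, 41 mm high; two round legs with collars of 41 diameter. Square outline 60.5 x 60.5, origin under its centre, on the underside; z up. The legs' axes meet at (-9.75, -9.75) and run to +x and +y, ending in flat open faces at +30.25; the backs lie at -30.25. About 250 g (x 0.7 to 1.4)
- tee: brass pipe tee lying flat, 27 mm high, collars of 27 diameter. Outline 56 (x) by 41.5 (y), origin under its centre, on the underside; z up. The straight run lies along x (ends at +-28, axis at y = -7.25, back at y = -20.75), the branch points to +y (axis at x = 0, flat open face at y = +20.75). About 120 g (x 0.7 to 1.4)
- bush: brass reducing bush standing on its hexagon: hexagon 38 mm across flats and 11 high (flats face +x, -x and every 60 degrees from there; 44 across corners), above it a round male thread of 33 diameter up to height 27, hole down the middle. Origin: centre of the underside; z up. About 100 g (x 0.7 to 1.4)
- bin_small_elbow: fixed blue bin, 185 (x) by 125 (y) mm; origin: centre of underside, z up; low front with white label to its -x. Walls, floor 3 thick. Front lip 32 high; sides slope from 32 at the front to 60 at x = +30 and on to the back. Rear half (x over +8) full of stock up to 60 high; bare floor (z = 3) from x = -89 to +8, 119 wide. Holds five small brass elbows (27 collars)
- bin_large_elbow: fixed blue bin, 185 (x) by 125 (y) mm; origin: centre of underside, z up; low front with white label to its -x. Walls, floor 3 thick. Front lip 32 high; sides slope from 32 at the front to 60 at x = +30 and on to the back. Rear half (x over +8) full of stock up to 60 high; bare floor (z = 3) from x = -89 to +8, 119 wide. Holds two large brass elbows (41 collars)
- bin_tee: fixed blue bin, 185 (x) by 125 (y) mm; origin: centre of underside, z up; low front with white label to its -x. Walls, floor 3 thick. Front lip 32 high; sides slope from 32 at the front to 60 at x = +30 and on to the back. Rear half (x over +8) full of stock up to 60 high; bare floor (z = 3) from x = -89 to +8, 119 wide. Holds four brass tees
- bin_bush: fixed blue bin, 185 (x) by 125 (y) mm; origin: centre of underside, z up; low front with white label to its -x. Walls, floor 3 thick. Front lip 32 high; sides slope from 32 at the front to 60 at x = +30 and on to the back. Rear half (x over +8) full of stock up to 60 high; bare floor (z = 3) from x = -89 to +8, 119 wide. Holds five brass reducing bushes
- ball_valve: small brass ball valve with a red wing handle on top, 54 mm long, 46 to 50 high, about 30 wide; loose, to be left alone. Origin: centre of the underside
- green_socket: green plastic pipe socket standing on end, 43 mm diameter, 37 high; loose and light (30 g), to be left alone. Origin: centre of the underside
Mind the look-alikes: they are no part of the job. Leave any pink look-alike of the bin_large_elbow alone.

How it is judged:
At the end, for the whole second after the job is handed in: Each brass fitting is released and still in the bin of its kind: origin at x -85 to +10 and y -55 to +55 mm in that bin's frame (bare front part), under 9 mm above the bin's underside (on its floor), right way up, tilted under 0.2 rad (x of small_elbow in the frame of bin_small_elbow between -0.085 and 0.01 m and y of small_elbow in the frame of bin_small_elbow between -0.055 and 0.055 m and z of small_elbow in the frame of bin_small_elbow between -0.003 and 0.009 m and angle between each of small_elbow, large_elbow, tee, bush's own z axis and vertical below 0.2 rad and linear speed of each of small_elbow, large_elbow, tee, bush below 0.02 m/s and contact force between the fingers and small_elbow below 0.05 N and x of large_elbow in the frame of bin_large_elbow between -0.085 and 0.01 m and y of large_elbow in the frame of bin_large_elbow between -0.055 and 0.055 m and z of large_elbow in the frame of bin_large_elbow between -0.003 and 0.009 m and contact force between the fingers and large_elbow below 0.05 N and x of tee in the frame of bin_tee between -0.085 and 0.01 m and y of tee in the frame of bin_tee between -0.055 and 0.055 m and z of tee in the frame of bin_tee between -0.003 and 0.009 m and contact force between the fingers and tee below 0.05 N and x of bush in the frame of bin_bush between -0.085 and 0.01 m and y of bush in the frame of bin_bush between -0.055 and 0.055 m and z of bush in the frame of bin_bush between -0.003 and 0.009 m and contact force between the fingers and bush below 0.05 N); the robot touches nothing.
It fails at once if a brass fitting is dropped or thrown (moves faster than 0.8 m/s while no finger touches it: a free fall of about 3 cm) ((linear speed of small_elbow above 0.8 m/s and contact force between the fingers and small_elbow below 0.01 N) or (linear speed of large_elbow above 0.8 m/s and contact force between the fingers and large_elbow below 0.01 N) or (linear speed of tee above 0.8 m/s and contact force between the fingers and tee below 0.01 N) or (linear speed of bush above 0.8 m/s and contact force between the fingers and bush below 0.01 N)).
It fails at once if the ball valve is moved more than 25 mm from where it lay (distance of ball_valve from where it was at the start of the episode above 0.025 m).
It fails at once if the green socket is moved more than 25 mm from where it lay (distance of green_socket from where it was at the start of the episode above 0.025 m).
It also fails if it takes over 106 s, if anything falls off the work surface, if the arm or the gripper's body presses on something with over 40 N, if the wrist force passes 120 N, or if a joint passes its speed limit or range.

### The arm

A 7-joint arm with a two-finger parallel gripper is mounted at the origin on the work surface. World frame = base frame: x ahead of the robot, y to its left, z up, the work surface at z = 0. Lengths are in m, angles in rad, forces in N, time in s.
With the tool pointing down it reaches from about 0.4 to 0.85 m from the base axis. Payload 10.4 kg.
Tool frame: the origin (TCP) lies between the finger pads; the fingertips stand ahead of it and the grasp point (between the pads) lies 5 mm behind it (manip.tip_extent is the z of the fingertips in the tool frame, in m); z points along the fingers, y is the line along which they close (so a half turn about z gives the same grasp; the last joint's range is limited). The gripper opens to 85 mm and grips with 20 to 120 N. Pads are 22 mm wide; open, the fingers measure 114 mm over their backs; the gripper's body (76 mm by 85 mm) begins 54 mm behind the grasp point. The pads swing forward as they close: fully open they stand 13 mm farther back than shut.
Start: joints at [-1.163, 0.332, -0.065, 1.46, 0.022, 1.35, -0.088], TCP at [0.261, 0.568, 0.245] pointing down, gripper open.
Joint ranges: [-2.6, 2.6], [-0.5, 2.12], [-1.47, 1.34], [0.16, 2.42], [-1.27, 4.41], [0.06, 2.06], [-2.6, 2.6]. Speed limits (rad/s): [2.22, 2.22, 2.79, 2.79, 3.14, 3.14, 3.14].

### API

Orientations are given as a unit quaternion [x, y, z, w].
In Python, from workcell import status, viewer, manip gives the robot as it stands.
- The arm moves only by the tool play_rows, never from a script. Its argument "plan" is one flat list of numbers, 7 for each row, row after row: the turn, a rotation vector about the tool's x, y, z in degrees, then the shift along the tool's x, y, z in m, then the opening, from 0 (shut) to 1 (fully open). In form: [ax, ay, az, dx, dy, dz, grip, ax, ay, az, dx, dy, dz, grip, ...]. A call has 1 to 20 rows; each row is the pose to reach, as a shift and turn from the pose commanded when the call began, along the tool's axes at that moment; what a row does not reach only later rows make up. A row lasts 1/8 s, in which the tool goes at most 62.5 mm and 10.7 degrees, less where a joint would pass 70% of its speed; a pose out of reach is approached as far as the arm can. A call with a gripper value outside its range is refused whole. The fingers move at their own pace and stop on an object; "squeeze" is the grip in N (left out, the last holds). Time passes only in rows, so rows that repeat a pose let the fingers close. It gives the time, the measured TCP pose, the force, the opening and the grip force at its end, in the units of the state.
- status.get_obs(): the state, without advancing time (a new reading comes with each control period).
- viewer.camera(name): name is "scene" or "top" or "wrist"; returns the picture (400x640x3 uint8, red, green, blue); there is no depth.
- viewer.camera_model(name): a dict with "fx", "fy", "cx", "cy" (pixels), "R" (3x3) and "t" (3): a world point X has camera coordinates R X + t. Camera axes: x right, y down, z forward; pixel columns grow to the right and rows downward; lengths in m; the calibration is good to about 2 mm. A picture is of the moment at which its call begins: read the wrist's pose just before it. camera_model takes no time and is no camera call; for the wrist camera it gives the pose at the moment of the call.
- manip.hand_in(): hands the job in; it is judged then, once.
The state is a dict: "clock": time; "joint_pos": joint angles; "joint_velocities": joint speeds; "tau": joint torques, N m; "position": TCP position; "ee_rot": TCP orientation; "ft_force": force on the tool from outside, world axes, zero at the start; "torque": the same for the moment, N m; "grip_width": opening from 0.0 (shut) to 1.0 (fully open); "grasp_force": force on a finger pad.
Only numpy, scipy, OpenCV 4.12 (cv2) and the standard library are available. Lean on these libraries where they do the work, as an engineer would, in place of code of your own. Each camera call takes 0.05 s, during which the arm holds its last target. There are 200 camera calls.

## Working session

There is one attempt and no reset: what is moved stays moved. The work goes in short steps, Python scripts to look and compute and a tool call to move; the robot and the scene stay as the last step left them, time stands still between calls to the robot, and variables do not carry over. Pictures are saved under pics/ and viewed, at most 14 in all, crops included, and the job is handed in when it is done.

Besides the shell and the picture viewer there is one more tool, called as name(argument=value, ...) on one line, values as JSON. play_rows: Moves the arm, as the interface text tells. Its arguments: {"type":"object","properties":{"plan":{"type":"array","items":{"type":"number"}},"squeeze":{"type":"number"}},"required":["plan"]}

```bash
mkdir -p pics; python3 - <<'E'
from workcell import status, viewer, manip
import cv2, json
o=status.get_obs(); print({k:o[k] for k in('clock','position','ee_rot','grip_width','ft_force')}, manip.tip_extent)
for n in('scene','top','wrist'):
    im=viewer.camera(n); cv2.imwrite(f'pics/{n}0.png',im[:,:,::-1]); m=viewer.camera_model(n); print(n,m)
E
```

```text
{'clock': 0.0, 'position': array([0.26085902, 0.56758578, 0.24452189]), 'ee_rot': array([ 2.13711638e-01,  9.76896539e-01, -6.88254420e-04, -1.20063834e-04]), 'grip_width': 0.9996447268584728, 'ft_force': array([ 0.44745246,  0.01857345, -1.02010771])} 0.014
scene {'fx': 378.5106366097832, 'fy': 378.5106366097832, 'cx': 324.18365395679666, 'cy': 203.34115115971437, 'R': array([[ 0.73395243,  0.67918769,  0.00423234],
       [ 0.39957411, -0.42673715, -0.81131741],
       [-0.5492307 ,  0.59715952, -0.58459058]]), 't': array([-0.3336175 , -0.15442716,  1.36799075])}
top {'fx': 364.9805685385387, 'fy': 364.9805685385387, 'cx': 318.0646650090059, 'cy': 199.37018281553796, 'R': array([[ 0.00383284, -0.99997327,  0.00622653],
       [-0.97519266, -0.00511582, -0.22129867],
       [ 0.22132461, -0.00522386, -0.9751862 ]]), 't': array([-0.02205235,  0.47526025,  0.76140863])}
wrist {'fx': 280.03079006994136, 'fy': 280.03079006994136, 'cx': 322.7801504348141, 'cy': 198.64208910607226, 'R': array([[ 0.41702384,  0.90889497, -0.00102192],
       [ 0.86556926, -0.39680141,  0.30551351],
       [ 0.27727419, -0.12829096, -0.95218719]]), 't': array([-0.62477067, -0.03943072,  0.3799128 ])}
```

View pics/top0.png

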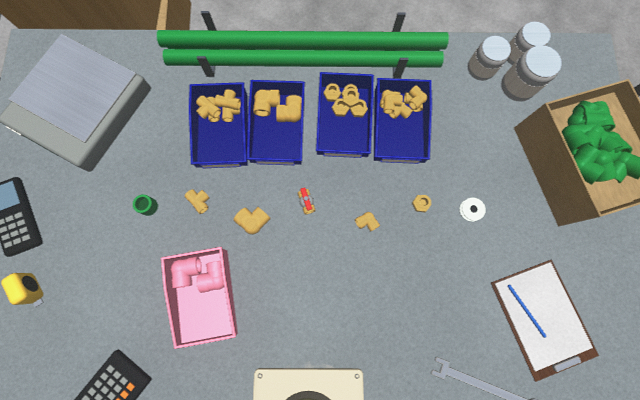

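View pics/scene0.png

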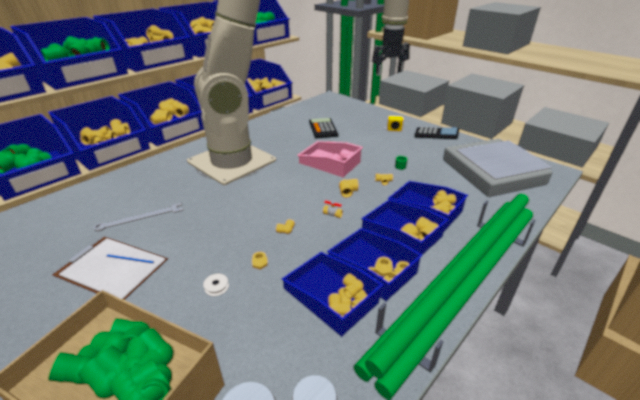

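The top picture shows the tee (197,201), large elbow (252,220), valve (306,200), small elbow (367,222), bush (422,203) and green socket (144,204). The blue bins from left to right hold tees (218,125), large elbows (277,122), bushes (345,115) and small elbows (403,120). The scene picture confirms this order; the pink bin is the look-alike.

```bash
cat > h.py <<'E'
import numpy as np, cv2
from scipy.spatial.transform import Rotation as Rot
from workcell import status, viewer, manip
def ray(m,uv):
    d=np.array([(uv[0]-m['cx'])/m['fx'],(uv[1]-m['cy'])/m['fy'],1.]); return -m['R'].T@m['t'], m['R'].T@d
def onz(m,uv,z):
    c,d=ray(m,uv); return c+d*(z-c[2])/d[2]
def proj(m,X):
    p=m['R']@np.asarray(X)+m['t']; return np.array([m['fx']*p[0]/p[2]+m['cx'],m['fy']*p[1]/p[2]+m['cy']])
def tri(ms,uvs):
    A=0;b=0;R=[ray(m,u) for m,u in zip(ms,uvs)]
    for c,d in R:
        d=d/np.linalg.norm(d); P=np.eye(3)-np.outer(d,d); A=A+P; b=b+P@c
    return np.linalg.solve(A,b)
def hsv(im): return cv2.cvtColor(im,cv2.COLOR_RGB2HSV)
def brass(im): return cv2.inRange(hsv(im),(12,90,90),(26,255,255))
def blue(im): return cv2.inRange(hsv(im),(110,150,40),(130,255,255))
def blobs(mask,amin=60):
    cs,_=cv2.findContours(cv2.morphologyEx(mask,cv2.MORPH_CLOSE,np.ones((3,3))),cv2.RETR_EXTERNAL,cv2.CHAIN_APPROX_NONE)
    return [c for c in cs if cv2.contourArea(c)>amin]
def cen(c):
    M=cv2.moments(c); return np.array([M['m10']/M['m00'],M['m01']/M['m00']])
def delta(p,yaw):
    """tool-frame shift and turn to TCP p, tool down, closing line at yaw deg (mod 180)"""
    o=status.get_obs(); R0=Rot.from_quat(o['ee_rot']); best=None
    for k in(0,180):
        a=np.radians(yaw+k); y=np.array([np.cos(a),np.sin(a),0]); z=np.array([0,0,-1.]); x=np.cross(y,z)
        r=(R0.inv()*Rot.from_matrix(np.c_[x,y,z])).as_rotvec(degrees=True)
        if best is None or np.linalg.norm(r)<np.linalg.norm(best): best=r
    return np.r_[best.round(1),R0.inv().apply(np.asarray(p)-o['position']).round(4)]
E
python3 - <<'E'
from h import *
np.set_printoptions(precision=4,suppress=True)
T=cv2.imread('pics/top0.png')[:,:,::-1];S=cv2.imread('pics/scene0.png')[:,:,::-1]
mt,ms=viewer.camera_model('top'),viewer.camera_model('scene'); mw=viewer.camera_model('wrist')
o=status.get_obs();R0=Rot.from_quat(o['ee_rot'])
c=-mw['R'].T@mw['t']; print('cam in tool',R0.inv().apply(c-o['position']), R0.inv().apply(mw['R'].T[:,2]))
sb=[cen(c) for c in blobs(brass(S),15)]
for c in blobs(brass(T)):
    u=cen(c)
    if not(185<u[1]<240): continue
    X=onz(mt,u,.014); s=min(sb,key=lambda b:np.linalg.norm(b-proj(ms,X)))
    print('brass',u,cv2.contourArea(c),'plane',X,'tri',tri([mt,ms],[u,s]),np.linalg.norm(s-proj(ms,X)))
for c in blobs(blue(T),500):
    q=cv2.approxPolyDP(c,8,True)[:,0]; print('bin',q.tolist())
    for p in q: print('   ',onz(mt,p,.032)[:2],onz(mt,p,.06)[:2])
g=cv2.inRange(hsv(T),(60,80,40),(85,255,255))
for c in blobs(g): print('green',cen(c),onz(mt,cen(c),.03)) if cen(c)[0]<160 else 0
print(delta([.47,.12,.30],90))
E
```

```text
cam in tool [ 0.0789  0.0002 -0.1284] [-0.3055  0.0002  0.9522]
brass [366.9505 221.0449] 256.0 plane [ 0.4335 -0.1334  0.014 ] tri [ 0.4331 -0.1338  0.0139] 0.39792851899610776
brass [251.0785 219.4399] 571.0 plane [0.4359 0.1345 0.014 ] tri [0.4348 0.1333 0.0183] 1.237783381356938
brass [421.6596 202.7066] 213.0 plane [ 0.4775 -0.2628  0.014 ] tri [ 0.4783 -0.264   0.0102] 1.5095466413245286
brass [197.4806 199.9786] 327.0 plane [0.4813 0.2617 0.014 ] tri [0.4816 0.2621 0.0126] 0.3444835432425985
bin [[304, 82], [251, 80], [248, 101], [243, 83], [191, 84], [191, 163], [299, 162]]
    [0.7775 0.0159] [0.761  0.0148]
    [0.782 0.147] [0.7653 0.1414]
    [0.7252 0.1518] [0.7105 0.146 ]
    [0.7737 0.1663] [0.7572 0.1601]
    [0.77   0.2941] [0.7537 0.2835]
    [0.5659 0.2776] [0.5566 0.2676]
    [0.5699 0.0251] [0.5604 0.0237]
bin [[320, 72], [316, 150], [367, 155], [375, 92], [374, 159], [429, 158], [430, 80], [377, 78], [373, 92], [371, 74]]
    [ 0.8053 -0.0236] [ 0.7878 -0.0233]
    [ 0.5999 -0.0147] [ 0.5894 -0.0147]
    [ 0.5881 -0.1351] [ 0.5781 -0.131 ]
    [ 0.7516 -0.159 ] [ 0.736 -0.154]
    [ 0.5783 -0.1513] [ 0.5686 -0.1466]
    [ 0.5816 -0.2811] [ 0.5717 -0.272 ]
    [ 0.7854 -0.2966] [ 0.7685 -0.2869]
    [ 0.7899 -0.1651] [ 0.7729 -0.16  ]
    [ 0.7516 -0.154 ] [ 0.7359 -0.1493]
    [ 0.8008 -0.1505] [ 0.7834 -0.1459]
green [144.4245 204.399 ] [0.4668 0.3765 0.03  ]
[ -0.1     -0.     -24.7     -0.3769  -0.3195  -0.0549]
```

play_rows(plan=[0,0,-24.7,-0.344,-0.247,0,1,0,0,-24.7,-0.344,-0.247,0,1,0,0,-24.7,-0.344,-0.247,0,1,0,0,-24.7,-0.344,-0.247,0,1,0,0,-24.7,-0.344,-0.247,0,1,0,0,-24.7,-0.344,-0.247,0,1,0,0,-24.7,-0.344,-0.247,0,1,0,0,-24.7,-0.344,-0.247,0,1,0,0,-24.7,-0.344,-0.247,0,1,0,0,-24.7,-0.344,-0.247,0,1], squeeze=40)

```text
clock: 1.4
position: [0.4697, 0.2011, 0.2452]
ee_rot: [-0.001, 1.0, 0.0, -0.0]
ft_force: [-0.3, -0.4, -0.7]
grip_width: 0.999
grasp_force: 0.0
```

```bash
python3 - <<'E'
from h import *
import pickle
o=status.get_obs(); m=viewer.camera_model('wrist'); im=viewer.camera('wrist')
print(o['clock'],o['position'],o['ee_rot'],o['joint_pos'])
cv2.imwrite('pics/wA.png',im[:,:,::-1]); pickle.dump(m,open('wA.pkl','wb'))
E
```

```text
1.4 [0.46974499 0.20113482 0.24518972] [-1.28999419e-03  9.99999151e-01  1.03506299e-04 -1.52548275e-04] [-0.65121399  0.07633711  0.16630652  1.76717854 -0.01344254  1.29932328
  1.09160041]
```

play_rows(plan=[0,0,0,0,-0.4,0,1,0,0,0,0,-0.4,0,1,0,0,0,0,-0.4,0,1,0,0,0,0,-0.4,0,1,0,0,0,0,-0.4,0,1,0,0,0,0,-0.4,0,1,0,0,0,0,-0.4,0,1,0,0,0,0,-0.4,0,1,0,0,0,0,-0.4,0,1,0,0,0,0,-0.4,0,1])

```text
clock: 2.7
position: [0.4709, -0.1986, 0.2453]
ee_rot: [-0.001, 1.0, 0.0, 0.0]
ft_force: [-0.2, 0.2, 0.1]
grip_width: 0.998
grasp_force: 0.0
```

```bash
python3 - <<'E'
from h import *
import pickle
o=status.get_obs(); m=viewer.camera_model('wrist'); im=viewer.camera('wrist')
print(o['clock'],o['position'],o['ee_rot'],o['joint_pos'])
cv2.imwrite('pics/wB.png',im[:,:,::-1]); pickle.dump(m,open('wB.pkl','wb'))
E
```

```text
2.7 [ 0.47094731 -0.19859373  0.24525203] [-1.43267755e-03  9.99998943e-01  2.48247561e-04  2.50855963e-05] [-0.23299194  0.0707343   0.57473433  1.78479567 -0.04041207  1.29772937
  1.92517096]
```

View pics/wA.png

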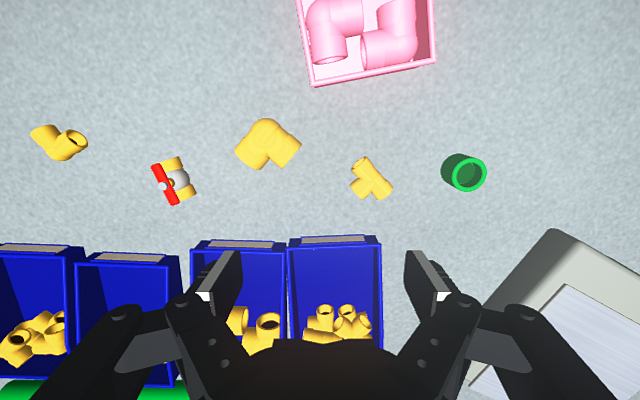

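View pics/wB.png

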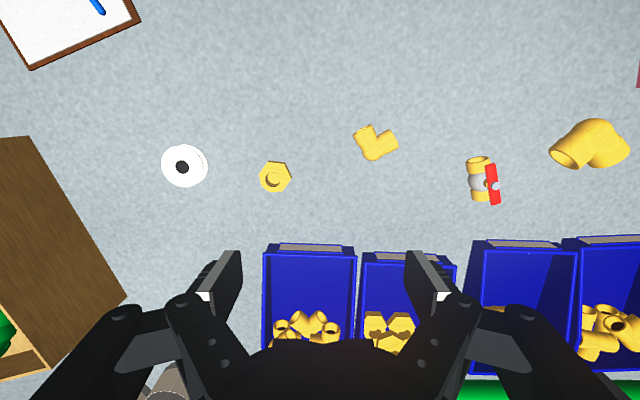

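View A shows the small elbow (60,143), large elbow (268,144), tee (371,179), and the front lips of the large-elbow bin (191–286, ~242) and tee bin (288–381, ~238). View B shows the bush (275,177), small elbow (375,142), and the front lips of the small-elbow bin (263–355, ~248) and bush bin (362–455, ~255). Next I locate the bin lips exactly.

```bash
python3 - <<'E'
from h import *
import pickle
np.set_printoptions(precision=4,suppress=True)
mt=viewer.camera_model('top');M={k:pickle.load(open(f'w{k}.pkl','rb')) for k in'AB'}
I={k:cv2.imread(f'pics/w{k}.png') for k in'AB'}
H=dict(se=(.0135,(.4335,-.1334)),le=(.0205,(.435,.134)),tee=(.0135,(.4815,.262)),bush=(.0055,(.478,-.263)))
for n,(h,p) in H.items():
    for k in'AB':
        u0=proj(M[k],[*p,h])
        for c in blobs(brass(I[k][:,:,::-1]),150):
            u=cen(c)
            if np.linalg.norm(u-u0)<25 and c[:,0,0].min()>1 and c[:,0,0].max()<638:
                P=np.array([onz(M[k],q,h)[:2] for q in c[:,0]],np.float32)*1000
                print(n,k,u,cv2.minAreaRect(P),'tri top', tri([M[k],mt],[u,proj(mt,[*p,h])]))
a=I['A'][225:335,180:390];b=I['B'][225:335,255:465]
cv2.imwrite('pics/lips.png',cv2.resize(np.vstack([a,b]),None,fx=2.7,fy=2.7,interpolation=cv2.INTER_CUBIC))
print(status.get_obs()['grip_width'],manip.tip_extent,[x for x in dir(manip) if x[0]!='_'])
E
```

```text
se A [ 58.7865 140.0681] ((427.9092102050781, -131.41058349609375), (49.24186706542969, 57.4229736328125), 30.431886672973633) tri top [ 0.4316 -0.1333  0.0131]
se B [374.7836 142.4495] ((429.7494201660156, -131.28741455078125), (44.85609817504883, 45.22913360595703), 29.927865982055664) tri top [ 0.4324 -0.1328  0.0179]
le A [270.6276 139.5584] ((437.78948974609375, 131.4960174560547), (60.76274871826172, 65.69943237304688), 49.005950927734375) tri top [0.4318 0.1354 0.0164]
le B [590.0771 145.5841] ((441.0718994140625, 137.07571411132812), (82.8699951171875, 71.00382232666016), 49.829078674316406) tri top [0.4345 0.1336 0.0229]
tee A [367.3227 179.7843] ((484.0487060546875, 260.8092041015625), (62.872467041015625, 42.22990798950195), 42.6485710144043) tri top [0.4793 0.2598 0.0197]
bush B [274.3799 176.0362] ((478.7413330078125, -262.8327331542969), (38.156578063964844, 44.773075103759766), 53.121482849121094) tri top [ 0.4782 -0.2629  0.006 ]
1.0004831466117077 0.014 ['MotionError', 'hand_in', 'tip_extent']
```

View pics/lips.png

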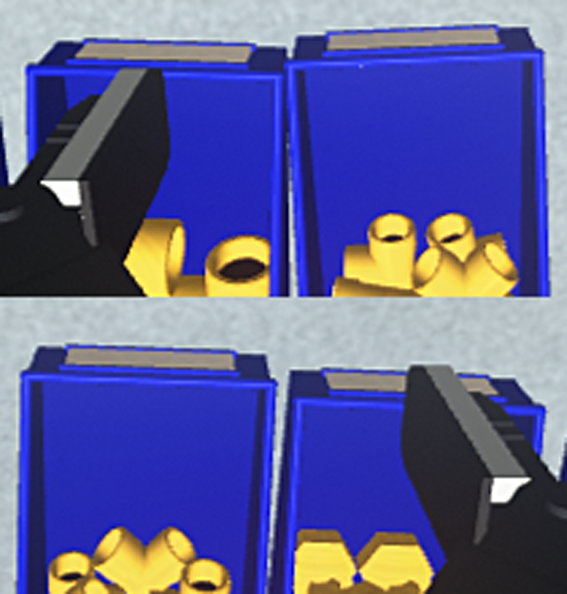

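The lip crops give the outer top lip corners. In view A: large-elbow bin (190.4,249.8) and (285.6,251.7); tee bin (287.4,249.4) and (380.4,246.1). In view B: small-elbow bin (263.1,254.3) and (356.9,256.5); bush bin (365,263.9) and (456.9,266.1).

```bash
python3 - <<'E'
from h import *
import pickle
np.set_printoptions(precision=4,suppress=True)
mt=viewer.camera_model('top');M={k:pickle.load(open(f'w{k}.pkl','rb')) for k in'AB'}
L=dict(large=('A',(190.4,249.8),(285.6,251.7)),tee=('A',(287.4,249.4),(380.4,246.1)),small=('B',(263.1,254.3),(356.9,256.5)),bush=('B',(365,263.9),(456.9,266.1)))
for n,(k,a,b) in L.items():
    A,B=onz(M[k],a,.032),onz(M[k],b,.032); d=B-A; w=np.linalg.norm(d); y=d[:2]/w; x=np.array([y[1],-y[0]])
    print(n,A[:2],B[:2],'w',w,'yaw',np.degrees(np.arctan2(x[1],x[0])),'drop(-40)',(A+B)[:2]/2+x*.0525,'topcam lip px',proj(mt,A),proj(mt,B))
# lip height from two views (wrist + top corners seen earlier)
for n,k,w,t in(('tee R','A',(380.4,246.1),(191,160)),('small','B',(263.1,254.3),(430,157))):
    print(n,tri([M[k],mt],[w,t]))
print(delta([.478,-.263,.14],90))
E
```

```text
large [0.5742 0.0219] [0.5767 0.1514] w 0.1294490539759434 yaw -1.100133642151216 drop(-40) [0.6279 0.0856] topcam lip px [300.3569 160.2544] [245.2426 158.9345]
tee [0.5732 0.1539] [0.5678 0.2801] w 0.12627662410822046 yaw 2.441232745978665 drop(-40) [0.6229 0.2193] topcam lip px [244.0707 160.3486] [190.0097 162.2291]
small [ 0.5821 -0.2792] [ 0.585  -0.1507] w 0.1285479793554606 yaw -1.3247738936045614 drop(-40) [ 0.636  -0.2162] topcam lip px [428.1812 157.7959] [373.6786 156.287 ]
bush [ 0.5965 -0.139 ] [ 0.5996 -0.0112] w 0.12787234457605767 yaw -1.3704834781727677 drop(-40) [ 0.6505 -0.0764] topcam lip px [368.5937 151.6464] [314.5329 150.1089]
tee R [0.5812 0.2864 0.0073]
small [ 0.582  -0.2807  0.0345]
[ 0.      0.      0.1    -0.007  -0.0642  0.1053]
```

play_rows(plan=[0,0,0,-0.007,-0.064,0.1,1,0,0,0,-0.007,-0.064,0.1,1,0,0,0,-0.007,-0.064,0.1,1,0,0,0,-0.007,-0.064,0.1,1,0,0,0,-0.007,-0.064,0.1,0.6,0,0,0,-0.007,-0.064,0.1,0.6,0,0,0,-0.007,-0.064,0.1,0.6])

```text
clock: 3.62
position: [0.4779, -0.2638, 0.1459]
ee_rot: [-0.0, 1.0, 0.0, 0.001]
ft_force: [0.7, 0.9, 0.2]
grip_width: 0.601
grasp_force: 0.0
```

```bash
cat > look.py <<'E'
import sys
from h import *
def look(name,h,p):
    m=viewer.camera_model('wrist'); im=viewer.camera('wrist'); cv2.imwrite(f'pics/{name}.png',im[:,:,::-1])
    c=min(blobs(brass(im),300),key=lambda c:np.linalg.norm(cen(c)-proj(m,[*p,h])))
    P=np.array([onz(m,q,h)[:2] for q in c[:,0]],np.float32)*1000
    hull=cv2.convexHull(P)[:,0]; ap=cv2.approxPolyDP(cv2.convexHull(P),4,True)[:,0]
    print('rect',cv2.minAreaRect(P),'cen',cen(c),'grip',status.get_obs()['grip_width'],status.get_obs()['position'],manip.tip_extent)
    for a,b in zip(ap,np.roll(ap,-1,0)): d=b-a; print(a.round(1),'len',np.linalg.norm(d).round(1),'dir',(np.degrees(np.arctan2(d[1],d[0]))%180).round(1))
E
python3 - <<'E'
from look import *
look('hb',.0055,(.478,-.263))
E
```

```text
rect ((478.9211730957031, -262.3081359863281), (45.801544189453125, 39.244564056396484), 23.61566925048828) cen [323.88272543 192.39425025] grip 0.6036636584916554 [ 0.47780935 -0.26390808  0.14572004] 0.014
[ 457.3 -269.9] len 24.8 dir 145.3
[ 477.6 -284. ] len 22.4 dir 25.9
[ 497.8 -274.2] len 18.7 dir 80.0
[ 501.1 -255.8] len 26.1 dir 145.3
[ 479.7 -241. ] len 21.6 dir 25.6
[ 460.2 -250.3] len 19.8 dir 81.4
```

View pics/hb.png

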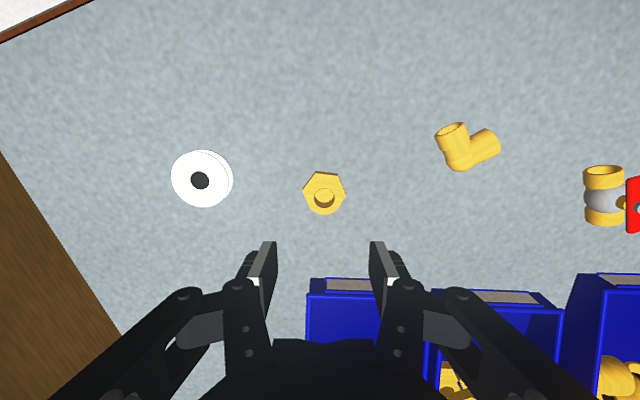

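The hover picture shows the bush at (324,192) between the open fingers. Its flats face about 114° and its centre is at (0.479, -0.262).

play_rows(plan=[0,0,-10,-0.001,0.0015,0,0.62,0,0,-20,-0.001,0.0015,0.03,0.62,0,0,-24,-0.001,0.0015,0.08,0.62,0,0,-24,-0.001,0.0015,0.11,0.62,0,0,-24,-0.001,0.0015,0.125,0.62,0,0,-24,-0.001,0.0015,0.131,0.62,0,0,-24,-0.001,0.0015,0.131,0.62,0,0,-24,-0.001,0.0015,0.131,0.2,0,0,-24,-0.001,0.0015,0.131,0.2,0,0,-24,-0.001,0.0015,0.131,0.2,0,0,-24,-0.001,0.0015,0.131,0.2,0,0,-24,-0.001,0.0015,0.131,0.2], squeeze=50)

```text
clock: 5.18
position: [0.4795, -0.263, 0.0156]
ee_rot: [-0.208, 0.978, -0.001, 0.001]
ft_force: [-1.1, 0.8, 6.9]
grip_width: 0.429
grasp_force: 50.5
```

play_rows(plan=[0,0,0,0,0,-0.02,0.2,0,0,0,0,0,-0.06,0.2,0,0,0,0,0,-0.11,0.2,0,0,0,0,0,-0.14,0.2,0,0,0,0,0,-0.14,0.2,0,0,0,0,0,-0.14,0.2])

```text
clock: 5.92
position: [0.4782, -0.2623, 0.1535]
ee_rot: [-0.208, 0.978, 0.0, -0.0]
ft_force: [0.6, 0.4, -2.1]
grip_width: 0.426
grasp_force: 50.6
```

```bash
python3 - <<'E'
from h import *
o=status.get_obs(); im=viewer.camera('wrist'); cv2.imwrite('pics/bg.png',im[:,:,::-1])
print(o['position'],o['grip_width'],o['grasp_force'],o['ft_force'],delta([.6505,-.0764,o['position'][2]],88.6))
E
```

```text
[ 0.47817466 -0.26229228  0.15353602] 0.42620746660381853 50.597808122984134 [ 0.56452461  0.43900991 -2.09824713] [ 1.000e-01 -1.000e-01  2.540e+01 -2.333e-01  9.950e-02 -6.000e-04]
```

View pics/bg.png

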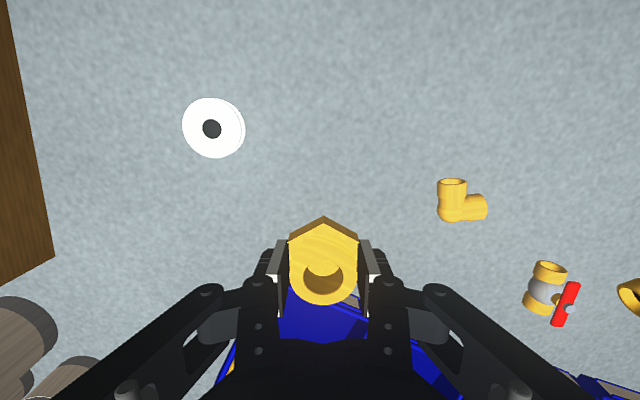

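The picture shows the bush held squarely by two flats at (323,260).

play_rows(plan=[0,0,8,-0.05,0.021,0,0.2,0,0,17,-0.11,0.047,0,0.2,0,0,25,-0.17,0.073,0,0.2,0,0,25,-0.215,0.092,0,0.2,0,0,25,-0.233,0.0995,0,0.2,0,0,25,-0.233,0.0995,0,0.2,0,0,25,-0.233,0.0995,0,0.2,0,0,25,-0.233,0.0995,0.04,0.2,0,0,25,-0.233,0.0995,0.08,0.2,0,0,25,-0.233,0.0995,0.11,0.2,0,0,25,-0.233,0.0995,0.125,0.2,0,0,25,-0.233,0.0995,0.132,0.2,0,0,25,-0.233,0.0995,0.134,0.2,0,0,25,-0.233,0.0995,0.134,0.2,0,0,25,-0.233,0.0995,0.134,0.2])

```text
clock: 7.85
position: [0.6514, -0.0769, 0.0211]
ee_rot: [0.009, 1.0, 0.0, 0.001]
ft_force: [0.7, 0.3, -0.9]
grip_width: 0.426
grasp_force: 50.5
```

play_rows(plan=[0,0,0,0,0,0.0015,0.2,0,0,0,0,0,0.003,0.2,0,0,0,0,0,0.003,0.2,0,0,0,0,0,0.003,0.2])

```text
clock: 8.35
position: [0.6512, -0.0769, 0.0187]
ee_rot: [0.009, 1.0, 0.0, 0.0]
ft_force: [-5.1, 2.1, 10.4]
grip_width: 0.427
grasp_force: 51.9
```

Floor contact is felt (10 N). I release, rise, and go to hover over the small elbow.

play_rows(plan=[0,0,0,0,0,-0.001,0.55,0,0,0,0,0,-0.001,0.55,0,0,0,0,0,-0.001,0.55,0,0,0,0,0,-0.001,0.55,0,0,0,0,0,-0.03,0.55,0,0,0,0,0,-0.08,0.55,0,0,0,0,0,-0.13,0.55,0,0,0,0,0,-0.13,0.55])

```text
clock: 9.35
position: [0.6532, -0.0775, 0.152]
ee_rot: [0.009, 1.0, 0.0, 0.004]
ft_force: [-0.3, -0.5, -0.3]
grip_width: 0.551
grasp_force: 0.0
```

```bash
python3 - <<'E'
from h import *
o=status.get_obs(); m=viewer.camera_model('wrist'); im=viewer.camera('wrist'); cv2.imwrite('pics/bp.png',im[:,:,::-1])
for c in blobs(brass(im),200): print(cen(c).round(),onz(m,cen(c),.012).round(4),cv2.contourArea(c))
print(o['position'],o['clock'],o['grasp_force'],delta([.431,-.132,.14],90))
E
```

```text
[156. 268.] [ 0.739  -0.2612  0.012 ] 1219.0
[310. 250.] [ 0.7197 -0.0913  0.012 ] 596.5
[204. 247.] [ 0.7145 -0.2049  0.012 ] 987.0
[489. 244.] [0.7149 0.0988 0.012 ] 2191.5
[618. 243.] [0.716  0.2357 0.012 ] 1186.0
[429.  10.] [0.4995 0.0131 0.012 ] 533.5
[ 0.65318486 -0.07746213  0.15196489] 9.35 0.0 [ 0.      0.2    -1.      0.22   -0.0587  0.0084]
```

View pics/bp.png

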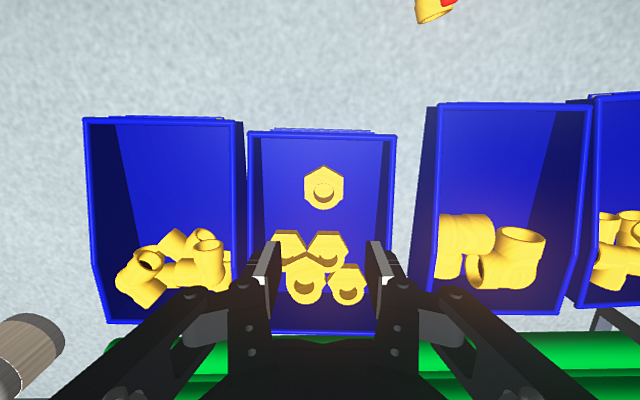

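The bush stands flat at (323,187) on the bare floor of its bin, clear of the stock. On to the small elbow.

play_rows(plan=[0,0,-1,0.22,-0.059,0,0.7,0,0,-1,0.22,-0.059,0,0.7,0,0,-1,0.22,-0.059,0,0.7,0,0,-1,0.22,-0.059,0,0.7,0,0,-1,0.22,-0.059,0.008,0.7,0,0,-1,0.22,-0.059,0.008,0.7,0,0,-1,0.22,-0.059,0.008,0.7])

```text
clock: 10.28
position: [0.4305, -0.1318, 0.139]
ee_rot: [-0.001, 1.0, -0.0, -0.0]
ft_force: [0.3, 0.4, 0.4]
grip_width: 0.703
grasp_force: 0.0
```

```bash
python3 - <<'E'
from look import *
look('hs',.0135,(.431,-.132))
E
```

```text
rect ((430.0357666015625, -131.72528076171875), (46.29726028442383, 44.4691047668457), 31.184980392456055) cen [321.44863604 198.16408072] grip 0.6982758784157519 [ 0.43049593 -0.13191641  0.13905831] 0.014
[ 423.6 -160.4] len 39.4 dir 34.7
[ 456.  -137.9] len 38.4 dir 115.6
[ 439.4 -103.3] len 26.5 dir 26.9
[ 415.8 -115.3] len 27.6 dir 78.1
[ 410.1 -142.3] len 22.5 dir 126.8
```

View pics/hs.png

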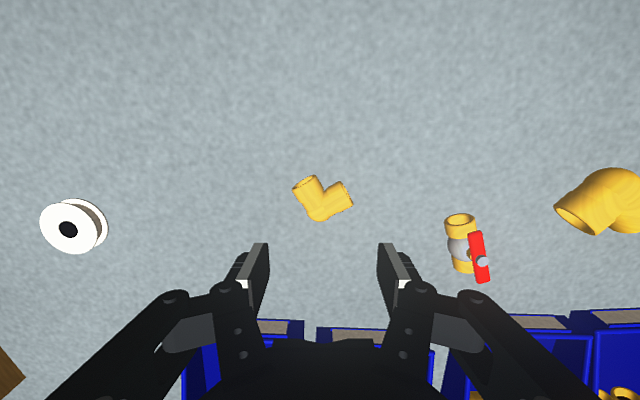

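The hover shows the small elbow at (321,198), its corner toward +x and its legs at 121° and 211°. I grip it from the corner's back to the open face of the 121° leg.

play_rows(plan=[0,0,-10,-0.0065,0.0045,0,0.72,0,0,-20,-0.0065,0.0045,0,0.72,0,0,-31,-0.0065,0.0045,0.03,0.72,0,0,-31,-0.0065,0.0045,0.07,0.72,0,0,-31,-0.0065,0.0045,0.1,0.72,0,0,-31,-0.0065,0.0045,0.116,0.72,0,0,-31,-0.0065,0.0045,0.123,0.72,0,0,-31,-0.0065,0.0045,0.123,0.72,0,0,-31,-0.0065,0.0045,0.123,0.5,0,0,-31,-0.0065,0.0045,0.123,0.3,0,0,-31,-0.0065,0.0045,0.123,0.3,0,0,-31,-0.0065,0.0045,0.123,0.3,0,0,-31,-0.0065,0.0045,0.123,0.3], squeeze=50)

```text
clock: 11.95
position: [0.4373, -0.1277, 0.0175]
ee_rot: [-0.267, 0.964, -0.0, 0.001]
ft_force: [-1.5, 0.7, 6.0]
grip_width: 0.485
grasp_force: 49.7
```

play_rows(plan=[0,0,0,0,0,-0.02,0.3,0,0,0,0,0,-0.06,0.3,0,0,0,0,0,-0.11,0.3,0,0,0,0,0,-0.14,0.3,0,0,0,0,0,-0.14,0.3,0,0,0,0,0,-0.14,0.3])

```text
clock: 12.7
position: [0.4361, -0.1275, 0.1559]
ee_rot: [-0.267, 0.964, 0.0, -0.0]
ft_force: [-0.2, -0.3, -1.5]
grip_width: 0.487
grasp_force: 51.1
```

```bash
python3 - <<'E'
from h import *
o=status.get_obs(); im=viewer.camera('wrist'); cv2.imwrite('pics/sg.png',im[:,:,::-1])
print(o['position'],o['grip_width'],o['grasp_force'],o['ft_force'],delta([.644,-.216,o['position'][2]],88.7))
E
```

```text
[ 0.43607869 -0.12750228  0.15591675] 0.48726774223681085 51.107643842697144 [-0.19157388 -0.27629476 -1.46272659] [ 0.000e+00 -1.000e-01  3.230e+01 -1.328e-01 -1.831e-01 -7.000e-04]
```

View pics/sg.png

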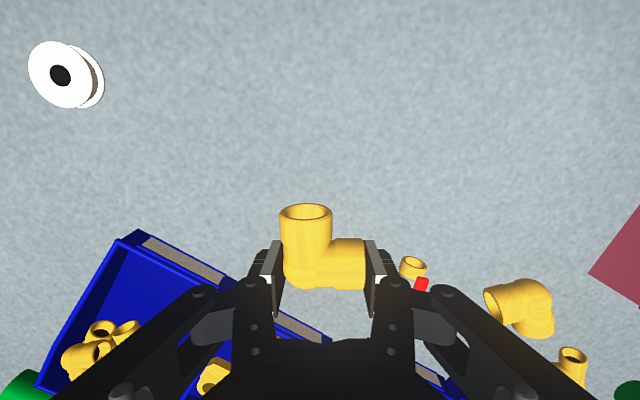

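The elbow is held well at (323,255), level between face and back. I carry it to its bin.

play_rows(plan=[0,0,8,-0.03,-0.041,0,0.3,0,0,16,-0.065,-0.09,0,0.3,0,0,24,-0.1,-0.138,0,0.3,0,0,32,-0.125,-0.172,0,0.3,0,0,32,-0.133,-0.183,0,0.3,0,0,32,-0.133,-0.183,0,0.3,0,0,32,-0.133,-0.183,0,0.3,0,0,32,-0.133,-0.183,0.04,0.3,0,0,32,-0.133,-0.183,0.08,0.3,0,0,32,-0.133,-0.183,0.11,0.3,0,0,32,-0.133,-0.183,0.127,0.3,0,0,32,-0.133,-0.183,0.134,0.3,0,0,32,-0.133,-0.183,0.136,0.3,0,0,32,-0.133,-0.183,0.1375,0.3,0,0,32,-0.133,-0.183,0.1375,0.3])

```text
clock: 14.62
position: [0.6453, -0.2161, 0.0206]
ee_rot: [0.009, 1.0, 0.0, 0.001]
ft_force: [-3.0, 2.0, 6.1]
grip_width: 0.487
grasp_force: 52.0
```

play_rows(plan=[0,0,0,0,0,0,0.6,0,0,0,0,0,0,0.6,0,0,0,0,0,0,0.6,0,0,0,0,0,-0.001,0.6,0,0,0,0,0,-0.03,0.6,0,0,0,0,0,-0.08,0.6,0,0,0,0,0,-0.13,0.6,0,0,0,0,0,-0.13,0.6])

```text
clock: 15.62
position: [0.6467, -0.2171, 0.1537]
ee_rot: [0.009, 1.0, -0.001, 0.004]
ft_force: [-0.7, -0.3, -0.0]
grip_width: 0.598
grasp_force: 0.0
```

```bash
python3 - <<'E'
from h import *
o=status.get_obs(); im=viewer.camera('wrist'); cv2.imwrite('pics/sp.png',im[:,:,::-1])
m=viewer.camera_model('wrist')
for c in blobs(brass(im),200): print(cen(c).round(),onz(m,cen(c),.0165).round(4),cv2.contourArea(c))
print(o['position'],o['clock'],o['grasp_force'],delta([.438,.134,.16],90))
E
```

```text
[615. 271.] [0.7392 0.0968 0.0165] 914.0
[446. 266.] [ 0.7291 -0.0856  0.0165] 1012.0
[316. 262.] [ 0.7221 -0.2247  0.0165] 1502.0
[615. 223.] [0.683  0.0795 0.0165] 382.5
[474. 198.] [ 0.6531 -0.0673  0.0165] 205.0
[323. 174.] [ 0.627  -0.2152  0.0165] 295.0
[ 18. 195.] [ 0.6432 -0.5149  0.0165] 2885.0
[601.  13.] [0.4973 0.0123 0.0165] 881.0
[ 0.6467492  -0.21706465  0.15366535] 15.625 0.0 [-0.      0.2    -1.      0.2136  0.3468 -0.0101]
```

View pics/sp.png

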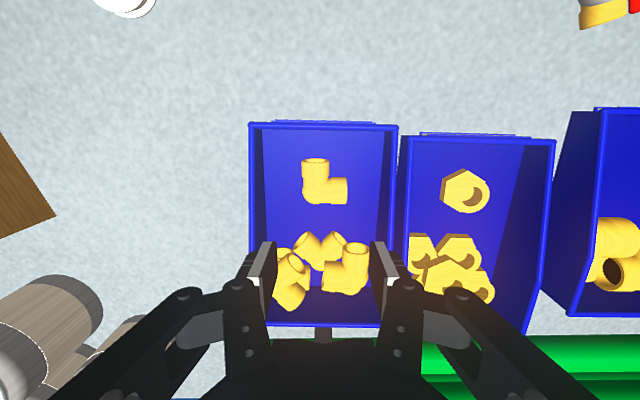

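The small elbow lies flat at (323,183) on its bin floor. On to the large elbow.

play_rows(plan=[0,0,-1,0.05,0,-0.01,0.7,0,0,-1,0.214,0.347,-0.01,0.9,0,0,-1,0.214,0.347,-0.01,0.9,0,0,-1,0.214,0.347,-0.01,0.9,0,0,-1,0.214,0.347,-0.01,0.9,0,0,-1,0.214,0.347,-0.01,0.9,0,0,-1,0.214,0.347,-0.01,0.9,0,0,-1,0.214,0.347,-0.01,0.9,0,0,-1,0.214,0.347,-0.01,0.9,0,0,-1,0.214,0.347,-0.01,0.9,0,0,-1,0.214,0.347,-0.01,0.9])

```text
clock: 17.05
position: [0.4371, 0.1334, 0.1586]
ee_rot: [0.001, 1.0, -0.0, -0.0]
ft_force: [-0.4, 0.9, -0.0]
grip_width: 0.899
grasp_force: 0.0
```

```bash
python3 - <<'E'
from look import *
look('hl',.0205,(.435,.134))
E
```

```text
rect ((440.0761413574219, 133.36895751953125), (66.37394714355469, 66.93094635009766), 48.858367919921875) cen [322.02242549 189.77259762] grip 0.9004077621867124 [0.43705991 0.1336049  0.15864446] 0.014
[438.9  91.3] len 13.8 dir 23.3
[451.6  96.8] len 22.7 dir 51.6
[465.7 114.6] len 39.9 dir 93.1
[463.6 154.5] len 22.5 dir 135.7
[447.4 170.2] len 16.2 dir 164.4
[431.8 174.5] len 44.3 dir 49.5
[403.1 140.8] len 14.4 dir 86.1
[402.1 126.5] len 50.9 dir 136.3
```

View pics/hl.png

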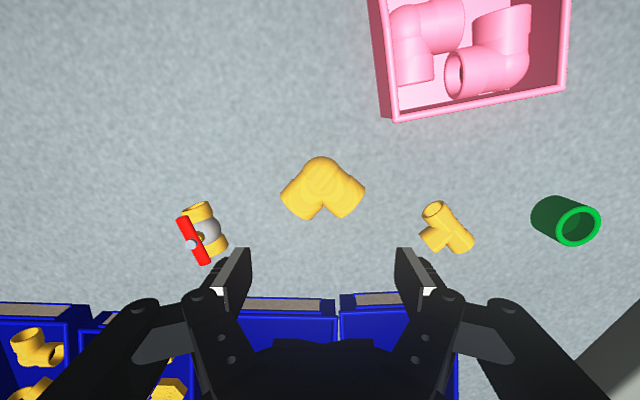

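The hover shows the large elbow at (322,190), its corner toward the robot and its legs at about 48.5° and −41.5°; I grip along the 48.5° leg. The tee at (443,230) has its branch pointing lower left.

play_rows(plan=[0,0,10,0.007,0.0065,0,1,0,0,20,0.007,0.0065,0,1,0,0,30,0.007,0.0065,0,1,0,0,40,0.007,0.0065,0,1,0,0,41.5,0.007,0.0065,0.04,1,0,0,41.5,0.007,0.0065,0.08,1,0,0,41.5,0.007,0.0065,0.11,1,0,0,41.5,0.007,0.0065,0.13,1,0,0,41.5,0.007,0.0065,0.1405,1,0,0,41.5,0.007,0.0065,0.1405,1,0,0,41.5,0.007,0.0065,0.1405,0.75,0,0,41.5,0.007,0.0065,0.1405,0.5,0,0,41.5,0.007,0.0065,0.1405,0.5,0,0,41.5,0.007,0.0065,0.1405,0.5,0,0,41.5,0.007,0.0065,0.1405,0.5], squeeze=80)

```text
clock: 18.98
position: [0.4309, 0.1417, 0.0196]
ee_rot: [0.354, 0.935, 0.001, 0.001]
ft_force: [-0.3, -0.8, 7.0]
grip_width: 0.683
grasp_force: 83.8
```

play_rows(plan=[0,0,0,0,0,-0.02,0.5,0,0,0,0,0,-0.06,0.5,0,0,0,0,0,-0.11,0.5,0,0,0,0,0,-0.14,0.5,0,0,0,0,0,-0.14,0.5,0,0,0,0,0,-0.14,0.5])

```text
clock: 19.73
position: [0.4291, 0.141, 0.1575]
ee_rot: [0.354, 0.935, -0.0, -0.0]
ft_force: [-0.1, 0.2, -1.6]
grip_width: 0.682
grasp_force: 86.4
```

```bash
python3 - <<'E'
from h import *
o=status.get_obs(); im=viewer.camera('wrist'); cv2.imwrite('pics/lg.png',im[:,:,::-1])
print(o['position'],o['grip_width'],o['grasp_force'],o['ft_force'],delta([.616,.0858,o['position'][2]],88.9))
c=max(blobs(brass(im),300),key=lambda c:cv2.contourArea(c)*(abs(cen(c)[0]-320)<60)); print(cen(c),cv2.boundingRect(c))
E
```

```text
[0.42910376 0.14097373 0.15749408] 0.6823978906257894 86.43130889162421 [-0.12182163  0.24896056 -1.63595779] [-1.000e-01 -1.000e-01 -4.040e+01 -1.766e-01  8.270e-02 -6.000e-04]
[322.37637054 281.44500561] (262, 229, 127, 117)
```

play_rows(plan=[0,0,-9,-0.04,0.019,0,0.5,0,0,-18,-0.08,0.037,0,0.5,0,0,-27,-0.12,0.056,0,0.5,0,0,-36,-0.16,0.075,0,0.5,0,0,-40.4,-0.1766,0.0827,0,0.5,0,0,-40.4,-0.1766,0.0827,0,0.5,0,0,-40.4,-0.1766,0.0827,0,0.5,0,0,-40.4,-0.1766,0.0827,0.04,0.5,0,0,-40.4,-0.1766,0.0827,0.08,0.5,0,0,-40.4,-0.1766,0.0827,0.11,0.5,0,0,-40.4,-0.1766,0.0827,0.127,0.5,0,0,-40.4,-0.1766,0.0827,0.134,0.5,0,0,-40.4,-0.1766,0.0827,0.136,0.5,0,0,-40.4,-0.1766,0.0827,0.1375,0.5,0,0,-40.4,-0.1766,0.0827,0.1375,0.5])

```text
clock: 21.65
position: [0.6175, 0.0864, 0.0228]
ee_rot: [0.01, 1.0, 0.001, 0.001]
ft_force: [-4.1, -0.5, 6.3]
grip_width: 0.682
grasp_force: 87.9
```

play_rows(plan=[0,0,0,0,0,0,0.79,0,0,0,0,0,0,0.79,0,0,0,0,0,0,0.79,0,0,0,0,0,-0.001,0.79,0,0,0,0,0,-0.03,0.79,0,0,0,0,0,-0.08,0.79,0,0,0,0,0,-0.13,0.79,0,0,0,0,0,-0.13,0.79])

```text
clock: 22.65
position: [0.6191, 0.0863, 0.1553]
ee_rot: [0.01, 1.0, 0.001, 0.004]
ft_force: [0.3, -0.3, -0.1]
grip_width: 0.79
grasp_force: 0.0
```

```bash
python3 - <<'E'
from h import *
o=status.get_obs(); im=viewer.camera('wrist'); cv2.imwrite('pics/lp.png',im[:,:,::-1])
m=viewer.camera_model('wrist')
for c in blobs(brass(im),200): print(cen(c).round(),onz(m,cen(c),.0235).round(4),cv2.contourArea(c),cv2.boundingRect(c))
print(o['position'],o['clock'],o['grasp_force'],delta([.483,.261,.14],90))
E
```

```text
[ 13. 303.] [ 0.7363 -0.2556  0.0235] 921.0 (0, 275, 39, 61)
[152. 282.] [ 0.7121 -0.0976  0.0235] 757.0 (122, 259, 64, 60)
[ 47. 279.] [ 0.7068 -0.2084  0.0235] 1056.5 (16, 258, 51, 59)
[324. 268.] [0.6984 0.0863 0.0235] 1886.0 (263, 245, 113, 68)
[430. 254.] [0.6849 0.1967 0.0235] 239.0 (418, 242, 31, 31)
[468. 268.] [0.7018 0.238  0.0235] 1434.0 (427, 241, 84, 63)
[156. 229.] [ 0.6509 -0.0805  0.0235] 203.0 (148, 219, 20, 19)
[ 28. 208.] [ 0.6269 -0.2012  0.0235] 748.5 (0, 190, 57, 44)
[320. 182.] [0.6058 0.0843 0.0235] 684.5 (292, 171, 64, 61)
[243.  59.] [0.499  0.0232 0.0235] 310.0 (222, 41, 34, 31)
[525.  35.] [0.4852 0.2535 0.0235] 2720.0 (492, 0, 75, 64)
[0.61912597 0.08626054 0.15533278] 22.65 0.0 [ 0.1     0.2    -1.1     0.1381  0.1721  0.0124]
```

play_rows(plan=[0,0,-1,0.04,0.03,0,0.8,0,0,-1,0.138,0.172,0,0.9,0,0,-1,0.138,0.172,0,0.9,0,0,-1,0.138,0.172,0,0.9,0,0,-1,0.138,0.172,0.012,0.9,0,0,-1,0.138,0.172,0.012,0.9,0,0,-1,0.138,0.172,0.012,0.9])

```text
clock: 23.58
position: [0.4827, 0.2591, 0.1384]
ee_rot: [0.002, 1.0, -0.0, -0.0]
ft_force: [-0.1, -0.0, 0.3]
grip_width: 0.901
grasp_force: 0.0
```

```bash
python3 - <<'E'
from look import *
look('ht',.0135,(.482,.261))
E
```

```text
rect ((484.98773193359375, 260.5526123046875), (61.61811828613281, 44.11271667480469), 42.69975280761719) cen [325.90672674 194.59275947] grip 0.8968568632913776 [0.48285424 0.25934477 0.13873694] 0.014
[449.2 255.3] len 23.8 dir 134.9
[466.  238.4] len 24.6 dir 178.4
[490.6 237.7] len 22.4 dir 42.5
[507.1 252.8] len 27.3 dir 89.8
[507.2 280.1] len 22.3 dir 141.3
[489.7 294.1] len 56.1 dir 43.8
```

View pics/ht.png

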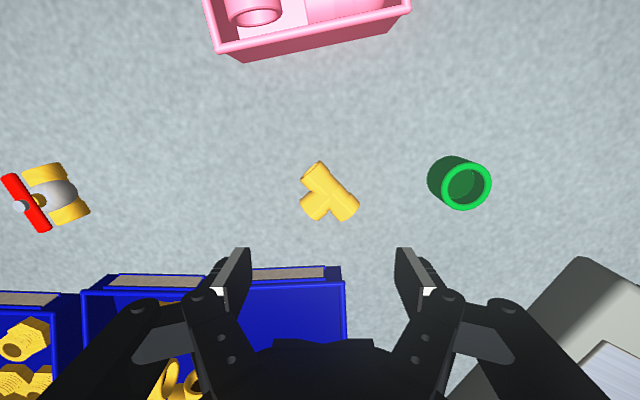

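The hover shows the tee at (326,195) with its run along about 44° and its branch toward lower left (−46°). I grip it end to end.

play_rows(plan=[0,0,10,0.005,0.0055,0,1,0,0,20,0.005,0.0055,0,1,0,0,30,0.005,0.0055,0,1,0,0,40,0.005,0.0055,0,1,0,0,46,0.005,0.0055,0.03,1,0,0,46,0.005,0.0055,0.07,1,0,0,46,0.005,0.0055,0.1,1,0,0,46,0.005,0.0055,0.118,1,0,0,46,0.005,0.0055,0.1255,1,0,0,46,0.005,0.0055,0.1255,1,0,0,46,0.005,0.0055,0.1255,0.75,0,0,46,0.005,0.0055,0.1255,0.45,0,0,46,0.005,0.0055,0.1255,0.45,0,0,46,0.005,0.0055,0.1255,0.45,0,0,46,0.005,0.0055,0.1255,0.45], squeeze=60)

```text
clock: 25.5
position: [0.4778, 0.2668, 0.0146]
ee_rot: [0.391, 0.92, 0.001, 0.0]
ft_force: [-0.8, -0.6, 6.0]
grip_width: 0.641
grasp_force: 62.6
```

play_rows(plan=[0,0,0,0,0,-0.02,0.45,0,0,0,0,0,-0.06,0.45,0,0,0,0,0,-0.11,0.45,0,0,0,0,0,-0.14,0.45,0,0,0,0,0,-0.14,0.45,0,0,0,0,0,-0.14,0.45])

```text
clock: 26.25
position: [0.4765, 0.2661, 0.1526]
ee_rot: [0.391, 0.92, -0.0, -0.0]
ft_force: [-0.5, -0.4, -1.0]
grip_width: 0.641
grasp_force: 64.4
```

```bash
python3 - <<'E'
from h import *
o=status.get_obs(); im=viewer.camera('wrist'); cv2.imwrite('pics/tg.png',im[:,:,::-1])
print(o['position'],o['grip_width'],o['grasp_force'],o['ft_force'],delta([.6138,.219,o['position'][2]],92.2))
for c in blobs(brass(im),300): print(cen(c),cv2.boundingRect(c)) if abs(cen(c)[0]-320)<80 else 0
E
```

```text
[0.47649723 0.26605492 0.15256069] 0.6410385810049117 64.38183546066284 [-0.49856832 -0.41957178 -0.96836737] [-1.000e-01 -1.000e-01 -4.830e+01 -1.292e-01  6.650e-02 -6.000e-04]
[322.4968263  276.35204396] (266, 241, 115, 87)
```

play_rows(plan=[0,0,-10,-0.03,0.015,0,0.45,0,0,-20,-0.06,0.031,0,0.45,0,0,-30,-0.09,0.046,0,0.45,0,0,-40,-0.12,0.062,0,0.45,0,0,-48,-0.129,0.0665,0,0.45,0,0,-48,-0.129,0.0665,0,0.45,0,0,-48,-0.129,0.0665,0,0.45,0,0,-48,-0.129,0.0665,0.04,0.45,0,0,-48,-0.129,0.0665,0.08,0.45,0,0,-48,-0.129,0.0665,0.11,0.45,0,0,-48,-0.129,0.0665,0.127,0.45,0,0,-48,-0.129,0.0665,0.134,0.45,0,0,-48,-0.129,0.0665,0.136,0.45,0,0,-48,-0.129,0.0665,0.1375,0.45,0,0,-48,-0.129,0.0665,0.1375,0.45])

```text
clock: 28.18
position: [0.6151, 0.2198, 0.0177]
ee_rot: [-0.017, 1.0, 0.001, 0.001]
ft_force: [-2.8, 0.2, 5.7]
grip_width: 0.641
grasp_force: 65.1
```

play_rows(plan=[0,0,0,0,0,0,0.75,0,0,0,0,0,0,0.75,0,0,0,0,0,0,0.75,0,0,0,0,0,-0.001,0.75,0,0,0,0,0,-0.03,0.75,0,0,0,0,0,-0.08,0.75,0,0,0,0,0,-0.13,0.75,0,0,0,0.08,-0.06,-0.19,0.75,0,0,0,0.08,-0.12,-0.2,0.75,0,0,0,0.08,-0.12,-0.2,0.75,0,0,0,0.08,-0.12,-0.2,0.75,0,0,0,0.08,-0.12,-0.2,0.75])

```text
clock: 29.68
position: [0.5385, 0.0977, 0.2157]
ee_rot: [-0.017, 1.0, 0.0, 0.0]
ft_force: [0.1, 1.3, -1.0]
grip_width: 0.746
grasp_force: 0.0
```

```bash
python3 - <<'E'
from h import *
o=status.get_obs(); print(o['clock'],o['position'],o['grasp_force'])
im=viewer.camera('wrist'); cv2.imwrite('pics/fw.png',im[:,:,::-1])
m=viewer.camera_model('wrist')
for n,z,(x,y) in(('bush',.003,(.6505,-.0764)),('small',.003,(.636,-.216)),('large',.003,(.628,.0856)),('tee',.003,(.623,.219))): print(n,proj(m,[x,y,z]).round())
E
```

```text
29.675 [0.53848406 0.09766963 0.21572508] 0.0
bush [191. 251.]
small [ 85. 238.]
large [311. 240.]
tee [410. 240.]
```

View pics/fw.png

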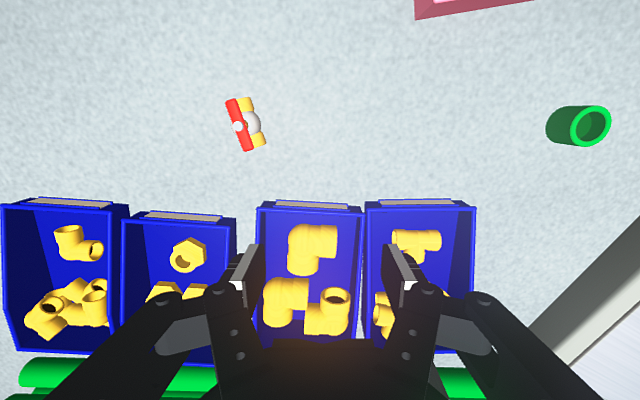

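All four fittings lie flat in the fronts of their own bins: small elbow (78,243), bush (188,254), large elbow (311,248), tee (415,243). The valve and socket have not moved, so I hand in.

```bash
python3 -c "
from workcell import manip
print(manip.hand_in())"
```

```text
the job is handed in; nothing more can be done
None
```

All four fittings (small elbow, large elbow, tee, bush) were set down flat in front of the stock in their own bins, the ball valve and green socket were left untouched, and the job was handed in at about 30 s of the 106 s; no verdict was returned.

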